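# Lock a hammer-head clamp stud into a T-slot bed to hold down a pipe saddle

### The arm

A 6-joint arm with a two-finger parallel gripper is mounted at the origin on the work surface. World frame = base frame: x ahead of the robot, y to its left, z up, the work surface at z = 0. Lengths are in mm, angles in rad, forces in N, time in s.
With the tool pointing down it reaches from about 350 to 975 mm from the base axis. Payload 7.1 kg.
Tool frame: the origin (TCP) lies on the front face of the gripper's body, between the roots of the fingers; the fingertips stand 80 mm ahead of it and the grasp point (between the pads) lies 61 mm ahead of it (env.tips_ahead is the distance from the TCP to the fingertips, in mm); z points along the fingers, y is the line along which they close (so a half turn about z gives the same grasp; the last joint's range is limited). The gripper opens to 88 mm and grips with 3 to 60 N. Pads are 20 mm wide; open, the fingers measure 115 mm over their backs; the gripper's body (75 mm by 178 mm) begins 61 mm behind the grasp point.
Start: joints at [1.269, 0.423, 1.63, -0, 1.089, -0.019], TCP at [174.372, 600.167, 302.675] pointing down, gripper open.
Joint ranges: [-3, 3], [-0.9, 2.11], [0.09, 2.58], [-1.31, 4.45], [0.11, 2.69], [-2.54, 2.54]. Speed limits (rad/s): [2.39, 2.39, 3.01, 3.14, 3.14, 3.14].

### API

Orientations are given as a unit quaternion [x, y, z, w].
In Python, from station import env, set_gripper, viewer, workorder gives the robot as it stands. Calls block until the motion is done:
- env.reach(position, orientation): joint-space move of the TCP to a pose.
- env.move_l(position, rot=None, rate=150, f_stop=None): straight line of the TCP; rot=None keeps the orientation; rate is the mean speed in mm/s. With f_stop (N) it stops when the force on the tool has changed by that much, and returns True; else False.
- env.move_joints(angles): joint-space move.
- set_gripper(opening): finger opening in mm; the grip force is fixed at half the most; returns when the fingers have stopped.
- env.hold(seconds).
- env.ik(position, orientation): joint angles nearest the present ones, or None.
- env.read_state(): the state.
- viewer.camera(name): name is "side" or "top"; returns the picture (420x560x3 uint8, blue, green, red); there is no depth.
- viewer.camera_params(name): a dict with "fx", "fy", "cx", "cy" (pixels), "dist" ([k1, k2, p1, p2, k3] as OpenCV has them; the pictures are not rectified), "pose" (4x4, takes a point from camera to world coordinates). Camera axes: x right, y up, looking along -z (the intrinsics and any distortion apply to the point x, -y, -z); pixel columns grow to the right and rows downward; lengths in mm; the calibration is good to about 2 mm. A picture is of the moment at which its call begins. camera_params takes no time and is no camera call.
A pose or a line that the arm cannot do raises env.IKError and nothing moves.
- workorder.sign_off(): hands the job in; it is judged then, once.
The state is a dict: "time_s": time; "qpos": joint angles; "dq": joint speeds; "tau": joint torques, N m; "tool_pos": TCP position; "orientation": TCP orientation; "force": force on the tool from outside, world axes, zero at the start; "wrist_torque": the same for the moment, N m; "width": finger opening in mm; "grip_force": force on a finger pad.
Only numpy, scipy, OpenCV 4.12 (cv2) and the standard library are available. Lean on these libraries where they do the work, as an engineer would, in place of code of your own. Each camera call takes 0.05 s, during which the arm holds its last target. There are 200 camera calls.

### The job

Fit the hold-down in the open lug of the pipe saddle: take the taller of the two loose clamp studs, drop its T-head into the bed's middle slot beside the lug, slide it into the U of the lug until it bears firmly on the bottom of the U, then turn it clockwise a quarter turn so that its head locks under the slot's lips. Force nothing: the saddle is already lined up and must not be shifted or pushed hard. Leave the stud standing free and upright, home in the U and locked, ready for the nut to be tightened, and leave the other things on the bench alone.

Things in the scene. Friction and masses are not known exactly. Their poses are not given: they have to be found in the camera images.
- stud: The taller clamp stud (steel T-bolt), 110 mm, 0.22 kg, loose, standing on its head. Origin: centre of the head's underside; z up the shank. Head 30 (x) x 15 (y) x 11 mm; corners (+x,-y) and (-x,+y) rounded, the other two square, so in the slot it turns only clockwise seen from above: freely for 90 degrees, stopped by the slot's walls at about 100. Shank 16 mm dia.
- stud_grip (a point): Grip point of that stud, on its axis 92 mm above its origin, same axes. From 72 to 110 mm up its end is a tongue, 12 mm thick between two flats facing +x and -x, 11 mm wide in y: grip on the flats. A dark groove across the top runs along x, in line with the head. Below is a nut: flange 32 mm dia at 47 to 50 mm up, hexagon up to 64 mm.
- bed: Fixed slotted bed plate, dark iron, 200 (x) x 420 (y) x 38 mm. Origin: centre of its underside. Three T-slots run its whole length along y, at x = -60, 0 and 60 mm; use the middle one (x = 0). Mouth 18 mm wide with 2.5 mm chamfers, lips 15 mm thick; under them a cavity 32 mm wide, 13 mm high.
- slot_floor (a point): Point on the floor of the middle slot's cavity, 10 mm above the bed's underside (28 mm below its top), midway along it; axes as the bed's, y along the slot. The stud's head enters with its long side along the slot, stands on this floor and then has 2 mm of play under the lips.
- saddle: Grey pipe saddle, 6 kg, loose on the bed over the middle slot, held by friction alone (slips above 20 N). Origin: centre of its underside; y along the slot. Base 110 (x) x 120 (y) x 24 mm; V-block within 36 mm of the origin in y; a pipe along x with a 127 mm flange at each end (x = -132 to 132 mm, top 138 mm). Two U-slotted lugs, at +y and -y; the -y one already has its stud.
- lug_guide (a point): Middle of the edge of the saddle's base out of which the open +y lug comes, 60 mm in +y from the saddle's origin, same axes. The lug is 60 mm wide, 16 mm thick, with a U 20 mm wide open to +y, 44 mm deep. It is pinched in its guide, drawn out by an amount not measured: the U's bottom lies 20 to 50 mm in +y of this point. The nut flange passes 3 mm above it. (lug_c0: the lug's solid root, its middle 31 mm behind the U's bottom.)
- short_stud: Bystander: a shorter stud of the same make, 74 mm tall, standing on its head near the taller one. Origin: centre of the head's underside.
- wrench: Bystander: combination spanner, 220 mm, lying on the bench. Origin: its middle, on the underside.
- offcut: Bystander: upright pipe offcut, 60 mm diameter, 130 mm tall. Origin: centre of its lower end.
- flange: Bystander: loose flange lying flat, 127 mm diameter, 18 mm thick. Origin: centre of its underside.

How it is judged:
By the outcome, as a careful person would: the job done as asked, in the order asked, and still so for the second after the job is handed in, with the robot touching nothing.
It also fails if it takes over 67 s, if anything falls off the work surface, if the arm or the gripper's body presses on something with over 40 N, if the wrist force passes 120 N, or if a joint passes its speed limit or range.

## Working session

There is one attempt and no reset: what is moved stays moved. The work goes in short steps, each a Python script; the robot and the scene stay as the last script left them, time stands still between calls to the robot, and variables do not carry over. Pictures are saved under pics/ and viewed, at most 10 in all, crops included, and the job is handed in when it is done.

```bash
mkdir -p pics; ls
python3 - <<'E'
from station import env, viewer
import cv2
for n in("top","side"):
    cv2.imwrite(f"pics/{n}0.png",cv2.resize(viewer.camera(n),None,fx=1.4,fy=1.4,interpolation=cv2.INTER_CUBIC)); p=viewer.camera_params(n); print(n,p)
s=env.read_state(); print(s)
E
```

```text
pics
top {'fx': 430.18372265623157, 'fy': 430.18372265623157, 'cx': 277.2480231402299, 'cy': 206.4987934536006, 'dist': array([0.02871517, 0.        , 0.        , 0.        , 0.        ]), 'pose': array([[-5.67306245e-03,  9.94845795e-01, -1.01240604e-01,
         3.68646199e+02],
       [-9.99983832e-01, -5.68349378e-03,  1.85408147e-04,
        -4.72255931e+01],
       [-3.90947828e-04,  1.01240019e-01,  9.94861953e-01,
         1.11996486e+03],
       [ 0.00000000e+00,  0.00000000e+00,  0.00000000e+00,
         1.00000000e+00]])}
side {'fx': 384.3145398746493, 'fy': 384.3145398746493, 'cx': 282.95080118341406, 'cy': 204.9880279708874, 'dist': array([0.01716107, 0.        , 0.        , 0.        , 0.        ]), 'pose': array([[-9.44209028e-01,  2.23414155e-01, -2.41982286e-01,
         2.69737676e+02],
       [-3.29340207e-01, -6.35849052e-01,  6.98019349e-01,
         5.62172075e+02],
       [ 2.08319599e-03,  7.38770667e-01,  6.73953679e-01,
         6.85220332e+02],
       [ 0.00000000e+00,  0.00000000e+00,  0.00000000e+00,
         1.00000000e+00]])}
{'time_s': 0.1, 'qpos': array([ 1.26901878e+00,  4.23771911e-01,  1.63060362e+00,  1.53539736e-05,
        1.08862528e+00, -1.89736925e-02]), 'dq': array([-1.18247315e-03, -4.95221691e-04, -1.99885562e-03,  4.66349014e-05,
       -9.80200817e-04, -1.49660996e-03]), 'tau': array([ 1.72593809e-03, -5.45614600e+01, -2.74324465e+01,  6.45386358e-02,
        1.89146027e-02, -3.49634774e-05]), 'tool_pos': array([174.24444779, 599.80711656, 301.97859845]), 'orientation': array([ 1.40934683e-01,  9.90018646e-01, -6.93958823e-04, -1.19145784e-04]), 'force': array([ 0.2159519 , -0.18615172, -0.24155644]), 'wrist_torque': array([ 0.0215232 ,  0.05570586, -0.00077567]), 'grip_force': 0.0, 'width': 87.62034051359869}
```

View pics/top0.png

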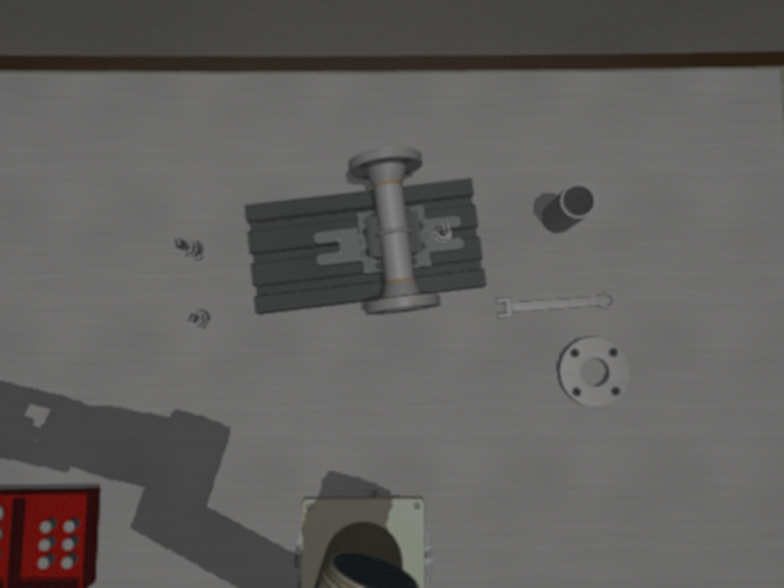

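View pics/side0.png

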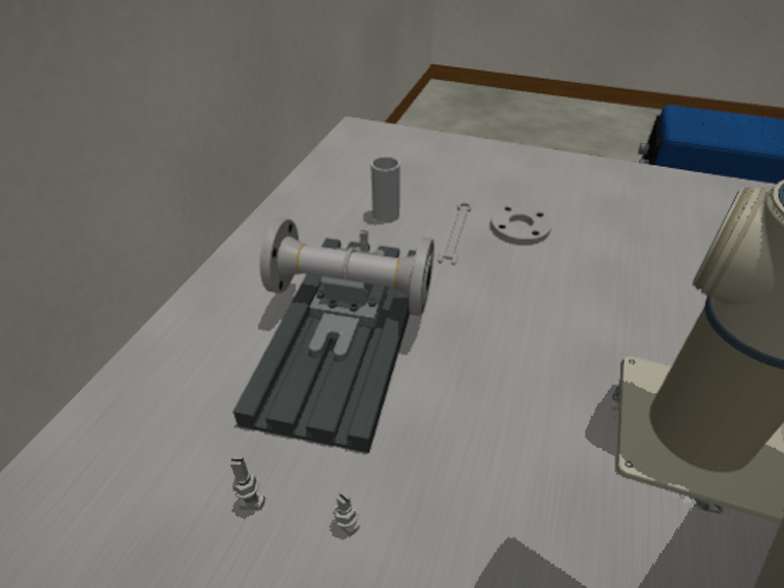

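Top view: tall stud near (188,247)/1.4 px, short stud at (199,318), bed with saddle in the middle, open U pointing left (+y), about (330,247). Side view: tall stud at (245,487), short stud at (345,513), lug at (333,335). Next I'll enlarge the parts that matter.

```bash
cat > h.py <<'E'
from station import env, set_gripper, viewer, workorder
import cv2, numpy as np
def ray(n,uv):
    p=viewer.camera_params(n); K=np.array([[p["fx"],0,p["cx"]],[0,p["fy"],p["cy"]],[0,0,1]])
    x,y=cv2.undistortPoints(np.array([[uv]],float),K,p["dist"])[0,0]
    T=p["pose"]; return T[:3,3],T[:3,:3]@np.array([x,-y,-1.])
def onz(n,uv,z):
    o,d=ray(n,uv); return o+d*(z-o[2])/d[2]
def tri(a,b):
    (o,d),(q,e)=ray("top",a),ray("side",b); t=np.linalg.lstsq(np.c_[d,-e],q-o,rcond=None)[0]
    A=o+d*t[0];B=q+e*t[1]; return (A+B)/2,np.linalg.norm(A-B)
def proj(n,P):
    p=viewer.camera_params(n); K=np.array([[p["fx"],0,p["cx"]],[0,p["fy"],p["cy"]],[0,0,1]])
    c=(np.atleast_2d(P)-p["pose"][:3,3])@p["pose"][:3,:3]*[1,-1,-1]
    return cv2.projectPoints(c,np.zeros(3),np.zeros(3),K,p["dist"])[0][:,0]
def crop(im,c,w,W=400,H=300):
    s=W/w; h=int(H/s); x0=int(c[0]-w/2); y0=int(c[1]-h/2)
    o=cv2.resize(im[y0:y0+h,x0:x0+w],(W,H),interpolation=cv2.INTER_CUBIC)
    o=cv2.convertScaleAbs(o,alpha=1.5)
    for x in range(-(-x0//10)*10,x0+w,10):
        X=int((x-x0+.5)*s); cv2.line(o,(X,0),(X,6),(0,255,255)); cv2.putText(o,str(x),(X-10,17),0,.35,(0,255,255))
    for y in range(-(-y0//10)*10,y0+h,10):
        Y=int((y-y0+.5)*s); cv2.line(o,(0,Y),(6,Y),(0,255,255)); cv2.putText(o,str(y),(8,Y+4),0,.35,(0,255,255))
    return o
def montage(name,L,**k):
    im={n:viewer.camera(n) for n in {l[0] for l in L}}
    C=[crop(im[n],c,w) for n,c,w in L]
    cv2.imwrite(name,np.vstack([np.hstack(C[:2]),np.hstack(C[2:])]))
    return im
E
python3 - <<'E'
from h import *
montage("pics/m1.png",[("top",(134,178),60),("side",(176,348),60),("top",(252,176),100),("side",(237,243),80)])
E
```

```text
(no output)
```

View pics/m1.png

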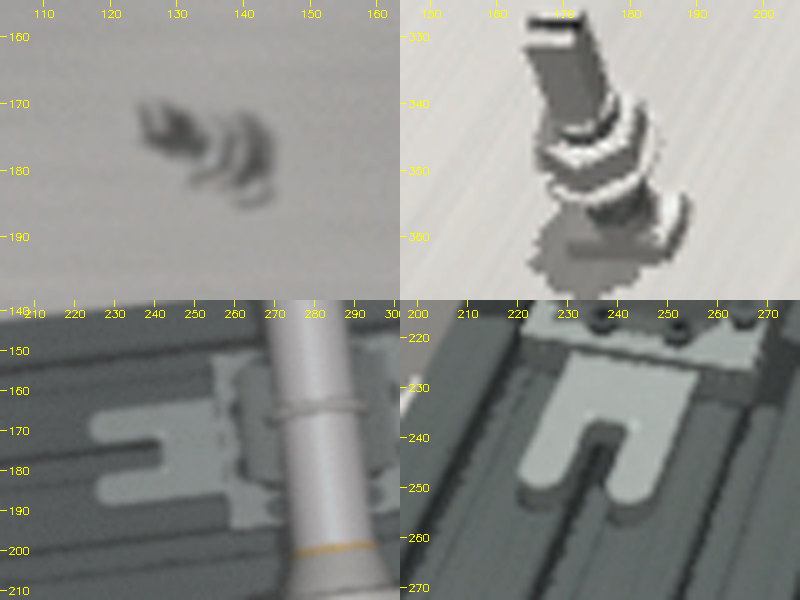

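Clear: stud's tongue top in side view about (169.5,328), groove along image x, head lower edge (171..188, 355..363); U bottom about (242,174) top / (237,237) side. Zoom for precision.

Run:
```python
from h import *
montage("pics/m2.png",[("side",(169,333),28),("side",(218,298),120),("top",(130,174),28),("top",(200,184),64)])
P=onz("side",(169.3,328.2),110); print(P, tri((127,172),(169.3,328.2)))
print(proj("top",P), proj("side",P+[0,0,-110]))
a,b=onz("side",(165.5,328.6),110),onz("side",(173.3,327.8),110); print(np.degrees(np.arctan2(*(b-a)[1::-1])),np.linalg.norm(b-a))
print(onz("top",(242,174),54),onz("side",(237,237),54))
```

```text
[553.29397705 310.93354444 110.        ] (array([555.80347167, 309.40258837, 106.18509279]), np.float64(1.216432411440397))
[[125.86679202 172.99482072]] [[181.0398795  359.76176342]]
-154.31948756750572 12.505099828665992
[559.59366462  40.55377035  54.        ] [558.21446298  42.49229157  54.        ]
```

View pics/m2.png

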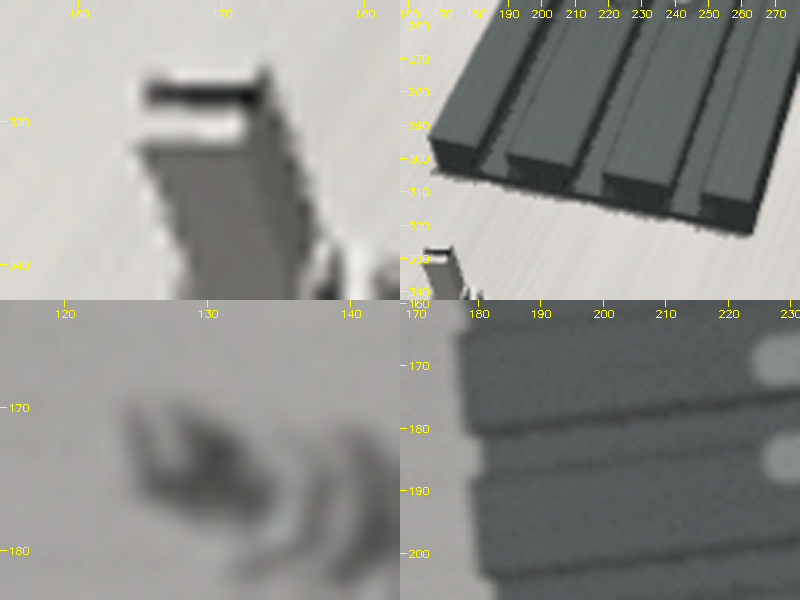

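Tongue top centre in side view ≈(169,329), groove horizontal at row 328 from 165 to 173; middle slot's near end lies between top corners (211.5,302) and (218.5,304). Now the numbers by masks.

Run:
```python
from h import *
s=cv2.cvtColor(viewer.camera("side"),6).astype(float); t=cv2.cvtColor(viewer.camera("top"),6).astype(float)
print(s[323:335,162:177].astype(int))
for r in [((165,327.9),(173,327.9)),((164.6,331.6),(172.2,331.4))]:
    a,b=[onz("side",p,110) for p in r]; print("stud line",a,b,np.degrees(np.arctan2(*(b-a)[1::-1])),np.linalg.norm(b-a))
# bed far edge in top view: bright->dark going down
def edge(cols,r0,r1,sgn):
    L=[]
    for c in cols:
        g=np.gradient(cv2.GaussianBlur(t,(0,0),1)[r0(c):r1(c),c])*sgn; k=int(np.argmax(g)); 
        d=g[max(k-2,0):k+3]; L.append((c,r0(c)+max(k-2,0)+(d.clip(0)*np.arange(len(d))).sum()/d.clip(0).sum()))
    return np.array(L)
far=edge([*range(180,242,3),*range(305,334,3)],lambda c:int(149-(c-176)*.12)-8,lambda c:int(149-(c-176)*.12)+8,-1)
W=np.array([onz("top",p,38)[:2] for p in far]); 
vx,vy,x0,y0=cv2.fitLine(W.astype(np.float32),cv2.DIST_HUBER,0,.01,.01).ravel()
if vy<0: vx,vy=-vx,-vy
print("far edge dir deg(y axis)",np.degrees(np.arctan2(-vx,vy)),x0,y0)
n=np.array([vy,-vx]); print("resid",np.round((W-[x0,y0])@n,1))
for nme,uv in [("side",(215,303)),("side",(211.5,302)),("side",(218.5,304)),("top",(182,184))]:
    P=onz(nme,uv,38); print(nme,uv,P,"bed x from far edge+100:",(P[:2]-[x0,y0])@n+100)
for nme,uv,z in [("top",(242,174),54),("side",(237,237),54)]:
    P=onz(nme,uv,z);print(P,(P[:2]-[x0,y0])@n+100)
for c in (186,192,198,204,210,216): print(c,t[170:195,c].astype(int))
```

```text
[[141 141 142 142 142 142 142 142 142 140 140 140 140 140 139]
 [141 141 141 141 142 141 143 142 141 139 141 139 141 139 139]
 [141 142 141 142 143 143 143 142 140 142 141 139 141 140 139]
 [142 142 142 140 143 146 145 144 143 142 143 123 137 139 139]
 [142 142 142 114 112 138 137 137 136 135 121  72 133 140 139]
 [142 142 142  71  41  40  32  32  32  33  25  59 115 138 137]
 [143 143 142 102  99  99  76  73  74  78  39  60  97 135 136]
 [143 142 143 143 144 143 143 143 142 144  77  62  61 128 136]
 [143 142 141 127 126 124 124 138 139 123  70  61  61  97 133]
 [143 142 112  74  73  72  72  72  71  72  64  61  62  95 133]
 [143 141 141  80  72  73  72  71  71  72  68  62  61  62 129]
 [142 140 139 111  74  73  72  71  71  71  68  62  62  62 100]]
stud line [560.22476115 312.76301978 110.        ] [547.86746083 308.48508039 110.        ] -160.9048007086327 13.076835882863042
stud line [557.24177997 318.70196199 110.        ] [545.78203492 314.36218105 110.        ] -159.2584303299132 12.253956720906336
far edge dir deg(y axis) 6.6214423 653.1101 68.25168
resid [ 0.3  0.  -0.3  0.3 -0.
[... 451 characters left out ...]
184) [537.52949428 193.99034406  38.        ] bed x from far edge+100: -0.3108686058353527
[559.59366462  40.55377035  54.        ] 3.913524167175865
[558.21446298  42.49229157  54.        ] 2.767050967198827
186 [61 60 59 59 60 60 60 61 59 53 45 48 57 60 61 61 59 57 58 59 59 61 60 60
 61]
192 [59 62 59 58 59 60 61 59 54 46 48 56 61 60 61 59 56 56 59 61 60 60 60 62
 59]
198 [60 61 58 59 59 59 59 57 50 47 55 60 60 59 60 56 55 58 60 60 60 61 60 61
 60]
204 [58 59 59 60 59 58 57 51 45 52 59 61 59 60 58 56 58 59 61 58 61 60 60 58
 58]
210 [58 59 58 58 59 57 52 44 49 58 60 61 58 58 54 54 58 59 60 60 60 60 59 58
 58]
216 [58 59 58 58 58 54 49 46 55 60 60 61 58 55 54 56 58 61 58 61 60 59 58 58
 57]
```

```bash
cat >> h.py <<'E'
def Q(deg): a=np.radians(deg)/2; return [float(np.cos(a)),float(np.sin(a)),0,0]
YB=6.62; U=np.array([-np.sin(np.radians(YB)),np.cos(np.radians(YB))]); N=np.array([U[1],-U[0]])
C0=np.array([553.8,56.7])          # slot line point from far edge
def slot(y,off=0):                 # world point on slot line at distance y from C0
    return C0+U*y+N*off
def st():
    s=env.read_state(); print(round(s["time_s"],2),np.round(s["tool_pos"],2),"F",np.round(s["force"],1),"M",np.round(s["wrist_torque"],2),"w",round(s["width"],1),"g",round(s["grip_force"],1)); return s
E
python3 - <<'E'
from h import *
p=[553.2,311.2]
env.reach([*p,260],Q(109.5)); set_gripper(60); st()
print(env.move_l([*p,153],rate=120,f_stop=6)); st()
set_gripper(0); st()
env.move_l([*p,240],rate=120); st()
q=slot(70,-1); env.reach([*q,220],Q(186.6)); st()
env.move_l([*q,206],rate=80); env.hold(.3); st()
ax=env.read_state()["tool_pos"][:2]
for z in (53,125,163): print(z,proj("side",[[*ax,z]]),proj("top",[[*ax,z]]))
montage("pics/m3.png",[("side",proj("side",[[*ax,45]])[0],60),("side",proj("side",[[*ax,100]])[0],100),("top",proj("top",[[*ax,45]])[0],80),("top",(252,176),60)])
E
```

```text
2.77 [553.21 311.18 259.98] F [0.4 0.7 0.2] M [-0.04  0.02 -0.02] w 59.8 g 0.0
False
3.81 [553.69 311.44 153.73] F [-0.1  0.3 -0.9] M [-0.09  0.04 -0.  ] w 59.9 g 0.0
4.61 [553.17 311.16 152.9 ] F [ 1.2  0.5 -0.3] M [-0.04  0.05 -0.  ] w 11.9 g 30.0
5.48 [552.74 310.96 239.28] F [-0.6 -1.  -2.9] M [-0.09  0.07  0.05] w 11.8 g 30.0
6.93 [544.76 126.37 219.76] F [ 0.2  0.5 -2.5] M [ 0.   -0.02  0.05] w 11.9 g 30.0
7.56 [544.88 126.17 206.25] F [-0.7 -0.6 -2. ] M [ 0.06  0.01 -0.02] w 11.2 g 30.0
53 [[226.23681911 266.93515841]] [[207.84559158 180.04088349]]
125 [[222.65052756 243.60860278]] [[202.88855968 175.04070147]]
163 [[220.56067982 230.04104511]] [[199.97588134 172.10297817]]
```

View pics/m3.png

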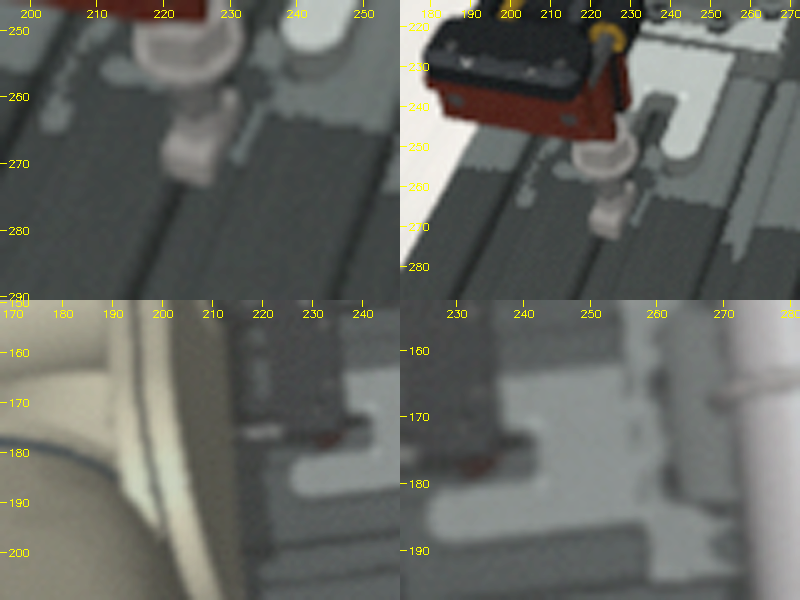

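Held fine: side view shows head at (220..231,259..273) hovering just above the middle slot, its long side along the slot. Check slot edges against the prediction.

Run:
```python
from h import *
s=cv2.cvtColor(viewer.camera("side"),6)
for y in (95,110,125,140):
    f=lambda o,z: proj("side",[[*slot(y,o),z]])[0]
    c=f(0,38); r=int(round(c[1])); print("row",r,"x0",int(c[0])-18, s[r,int(c[0])-18:int(c[0])+19])
    # columns of model edges at that row
    def colat(o,z):
        ys=np.linspace(y-30,y+30,121); P=proj("side",[[*slot(k,o),z] for k in ys]); return np.interp(r,P[:,1],P[:,0])
    print({(o,z):round(float(colat(o,z)),1) for o,z in [(11.5,38),(9,35.5),(9,23),(16,10),(0,38),(-9,35.5),(-11.5,38),(48.5,38),(-48.5,38),(-71.5,38)]})
    if y==95: print(s[r,int(c[0])+15:int(c[0])+60],int(c[0])+15)
a=env.read_state()["tool_pos"]
h=a[:2]
print("head corners pred",{(i,j,k):np.round(proj("side",[[*(h+U*i+N*j),a[2]-153+k]])[0],1).tolist() for i in(15,-15) for j in(-7.5,7.5) for k in(0,11)})
cv2.imwrite("pics/side_h.png",s)
print(s[255:277,216:236])
```

```text
row 281 x0 204 [48 47 46 47 46 46 47 48 47 46 46 47 47 43 37 32 34 42 46 48 47 46 46 45
 45 47 47 46 47 47 49 46 46 48 47 45 46]
{(11.5, 38): 216.8, (9, 35.5): 218.5, (9, 23): 220.7, (16, 10): 219.5, (0, 38): 222.5, (-9, 35.5): 227.5, (-11.5, 38): 228.3, (48.5, 38): 198.3, (-48.5, 38): 246.8, (-71.5, 38): 258.3}
[ 48  47  45  46  46  46  47  46  47  45  41  35  32  40  44  44  46  45
  47  46  42  43  46  46  48  47  46  47  47  47  45  47  47  45  47  41
  33  26  44 128 157 158 157 158 159] 237
row 287 x0 202 [45 47 48 49 47 47 48 47 47 46 47 47 44 42 34 30 40 45 48 48 46 46 45 44
 46 48 47 47 49 48 47 46 47 46 46 47 46]
{(11.5, 38): 214.2, (9, 35.5): 215.9, (9, 23): 218.2, (16, 10): 217.0, (0, 38): 220.1, (-9, 35.5): 225.0, (-11.5, 38): 225.9, (48.5, 38): 195.4, (-48.5, 38): 244.6, (-71.5, 38): 256.3}
row 293 x0 199 [47 48 48 49 48 47 46 47 46 47 61 56 45 41 36 31 35 43 48 49 46 46 47 45
 44 47 48 46 48 48 47 46 46 47 46 46 48]
{(11.5, 38): 211.6, (9, 35.5): 213.4, (9, 23): 215.6, (16, 10): 214.5, (0, 38): 217.6, (-9, 35.5): 222.6, (-11.5, 38): 223.5, (48.5, 38): 192.6, (-48.5, 38
[... 1785 characters left out ...]
  68  52
   44  46]
 [ 47  47  46  46  61  81  91  94  97  98  99  83  65  54  58  71  65  49
   46  47]
 [ 46  47  46  45  57  75  82  83  88  90  90  75  57  50  47  57  54  47
   46  45]
 [ 47  46  45  44  55  68  79  82  81  82  79  69  55  46  46  45  43  47
   45  45]
 [ 48  47  47  46  48  50  63  71  76  80  81  70  53  46  46  43  43  46
   47  46]
 [ 46  47  45  47  43  38  38  43  58  67  71  62  49  46  46  44  45  47
   46  47]
 [ 46  45  46  47  42  36  31  34  42  46  50  49  46  45  44  45  46  46
   46  47]
 [ 47  46  47  46  41  35  29  38  45  47  46  46  46  45  43  44  46  45
   47  47]
 [ 46  47  46  44  36  32  29  40  47  47  47  45  46  45  44  46  47  46
   46  46]]
```

Run:
```python
from h import *
q=slot(70,0.6)
env.move_l([*q,206],rate=40); env.hold(.2); st()
print(env.move_l([*q,185],rate=40,f_stop=8)); s=st()
if abs(s["tool_pos"][2]-185)<1.5:
    print(env.move_l([*q,164],rate=30,f_stop=8)); env.hold(.3); st()
```

```text
8.16 [546.3  126.29 205.99] F [ 0.2 -0.  -1.9] M [ 0.01 -0.01 -0.01] w 11.8 g 30.0
False
8.83 [546.34 126.29 184.86] F [-0.2 -0.5 -3. ] M [ 0.03  0.05 -0.02] w 11.7 g 30.0
False
9.98 [546.4  126.32 164.18] F [-0.4 -0.1 -1.4] M [ 0.05 -0.01  0.01] w 11.4 g 30.0
```

Run:
```python
from h import *
L=[]
for o in (4,-4):
    hit=env.move_l([*slot(70,.6+o),164],rate=8,f_stop=4); s=st(); L.append((s["tool_pos"][:2]-C0)@N); print(hit,L[-1])
    env.move_l([*slot(70,.6),164],rate=10)
m=np.mean(L); print("mid",m)
env.move_l([*slot(70,m),164],rate=10)
print(env.move_l([*slot(25,m),164],rate=40,f_stop=6)); s=st()
L=[]
for o in (4,-4):
    y=(s["tool_pos"][:2]-C0)@U
    hit=env.move_l([*slot(y,m+o),164],rate=8,f_stop=4); L.append((st()["tool_pos"][:2]-C0)@N); print(hit,L[-1])
    env.move_l([*slot(y,m),164],rate=10)
print("mid2",np.mean(L))
```

```text
10.33 [546.92 126.26 163.22] F [-0.  -0.3 -2.9] M [ 0.04 -0.03 -0.01] w 11.9 g 30.0
True 1.1853011941685283
10.97 [544.93 126.19 163.91] F [ 1.9  0.2 -1.3] M [ 0.11 -0.48  0.01] w 11.7 g 30.0
True -0.8029995260704816
mid 0.19115083404902333
False
12.85 [551.08  81.77 164.  ] F [-0.  -0.4 -2.6] M [-0.    0.01 -0.02] w 11.9 g 30.0
13.26 [552.56  81.99 163.18] F [ 1.2  0.4 -2.2] M [ 0.08  0.01 -0.02] w 11.8 g 30.0
True 1.681929680771001
13.88 [550.6   81.72 163.88] F [ 2.4  0.3 -0.9] M [ 0.07 -0.47  0.02] w 12.1 g 30.0
True -0.29360194327506967
mid2 0.6941638687479657
```

```bash
cat >> h.py <<'E'
YB=7.26; C0=slot(70,.19); U=np.array([-np.sin(np.radians(YB)),np.cos(np.radians(YB))]); N=np.array([U[1],-U[0]])
# now slot(s): s=0 at insertion point, negative towards the saddle
E
python3 - <<'E'
from h import *
env.move_l([*slot(-45),164],rot=Q(90+YB+90),rate=20)
hit=env.move_l([*slot(-95),164],rate=18,f_stop=5); s=st()
d=s["tool_pos"][:2]-C0; print(hit,"s",d@U,"off",d@N); env.hold(.3); s=st()
ax=s["tool_pos"][:2]
montage("pics/m4.png",[("side",proj("side",[[*ax,60]])[0],60),("side",proj("side",[[*ax,80]])[0],110),("top",(252,176),80),("top",(252,176),120)])
E
```

```text
16.18 [555.83  47.34 163.71] F [ 0.4  2.9 -1.6] M [ 0.56 -0.13 -0.07] w 11.9 g 30.0
True s -79.53665368242034 off -0.14464764018725784
16.48 [555.34  47.35 163.13] F [ 0.5  2.9 -1.5] M [ 0.66 -0.15 -0.04] w 11.7 g 30.0
```

View pics/m4.png

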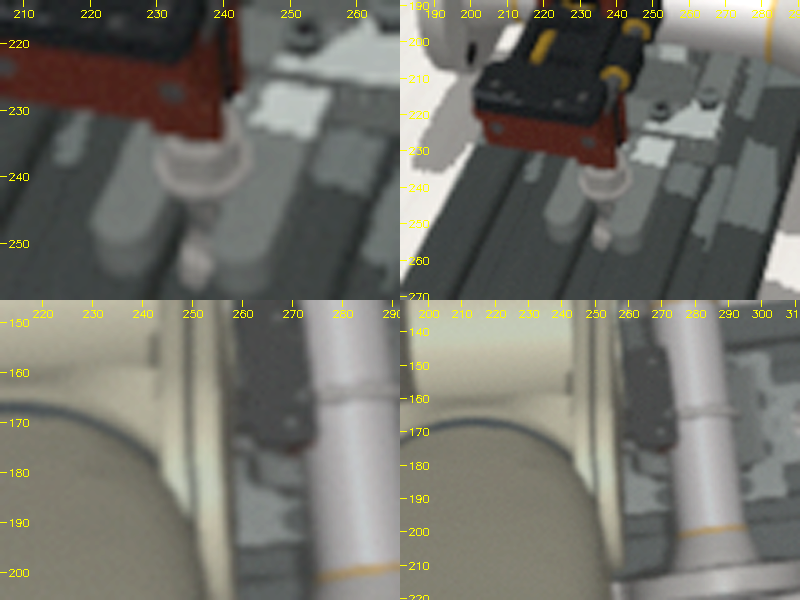

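Stud is in the U, in contact (2.9 N) at about the expected place, with shank in the slot between the lug arms. Now press up and turn in steps, holding the pressure.

Run:
```python
from h import *
def F():
    a=[]
    for _ in range(4): env.hold(.04); a.append(env.read_state()["force"])
    f=np.mean(a,0); return f[:2]@U,f[:2]@N
s0=(env.read_state()["tool_pos"][:2]-C0)@U; o=0.
fu,fn=F(); print(s0,fu,fn)
def press(psi,lo=5,hi=9):
    global s0,o
    for _ in range(12):
        fu,fn=F()
        if fu<lo: s0-=.25
        elif fu>hi: s0+=.2
        elif abs(fn)<4: break
        if abs(fn)>=4: o+=.2*np.sign(fn)
        env.move_l([*slot(s0,o),163.8],rot=Q(psi),rate=10)
    s=env.read_state(); print(round(psi,1),"s",round(s0,2),"o",round(o,2),"F",np.round([fu,fn],1),"Mz",round(s["wrist_torque"][2],2),"t",round(s["time_s"],1),"z",round(s["tool_pos"][2],1),flush=True)
    return fu
P=90+YB+90
press(P)
for k in range(1,7):
    psi=P-15*k
    env.move_l([*slot(s0,o),163.8],rot=Q(psi),rate=25)
    fu=press(psi)
    if fu>14 or abs(env.read_state()["wrist_torque"][2])>.8: print("stop");break
```

```text
-79.48140649268373 3.2306223589738083 1.472814960789442
187.3 s -79.98 o 0.0 F [ 5.5 -0.1] Mz -0.02 t 17.7 z 163.4
172.3 s -79.98 o 0.0 F [6.7 1.2] Mz 0.01 t 18.3 z 163.7
157.3 s -79.98 o 0.0 F [7.9 1.6] Mz 0.0 t 18.9 z 163.8
142.3 s -79.98 o 0.0 F [8.1 1.7] Mz -0.01 t 19.5 z 163.9
127.3 s -79.98 o 0.0 F [8.2 2. ] Mz 0.0 t 20.0 z 163.9
112.3 s -79.98 o 0.0 F [8.2 2.1] Mz 0.03 t 20.6 z 164.0
97.3 s -79.98 o 0.0 F [7.5 2.9] Mz -0.03 t 21.2 z 164.0
```

Run:
```python
from h import *
t=env.read_state()["tool_pos"][:2]; tgt=slot(-79.98)
print(env.move_l([*tgt,161.8],rate=8,f_stop=5)); env.hold(.2); s=st(); print((s["force"][:2])@U)
z=s["tool_pos"][2]
set_gripper(22); st()
set_gripper(40); env.move_l([*tgt,z+90],rate=60); st()
env.reach([*slot(120),330],Q(97)); st()
C=np.array([*slot(-80),0])
print(proj("side",[C+[0,0,10],C+[0,0,54],C+[0,0,120]]),proj("top",[C+[0,0,54],C+[0,0,120]]))
montage("pics/m5.png",[("side",proj("side",[C+[0,0,70]])[0],60),("side",proj("side",[C+[0,0,115]])[0],30),("top",proj("top",[C+[0,0,80]])[0],50),("top",(270,176),140)])
```

```text
True
21.65 [556.31  47.87 162.83] F [-0.5  0.5  5.7] M [ 0.13  0.23 -0.02] w 11.9 g 30.0
0.6052288161937455
22.05 [555.81  48.08 161.98] F [0.1 0.1 0.5] M [-0.08  0.06  0.02] w 22.1 g 0.0
24.21 [555.83  46.93 252.42] F [-0.2  0.1 -0.1] M [-0.03  0.09 -0.05] w 39.9 g 0.0
25.07 [530.56 244.51 329.29] F [-0.5 -0.3 -0.1] M [-0.09  0.04  0.06] w 39.9 g 0.0
[[238.57581497 251.62903841]
 [237.08169942 238.61531372]
 [234.63190376 217.31483763]] [[239.46706968 175.41694791]
 [237.00588317 170.56454991]]
```

View pics/m5.png

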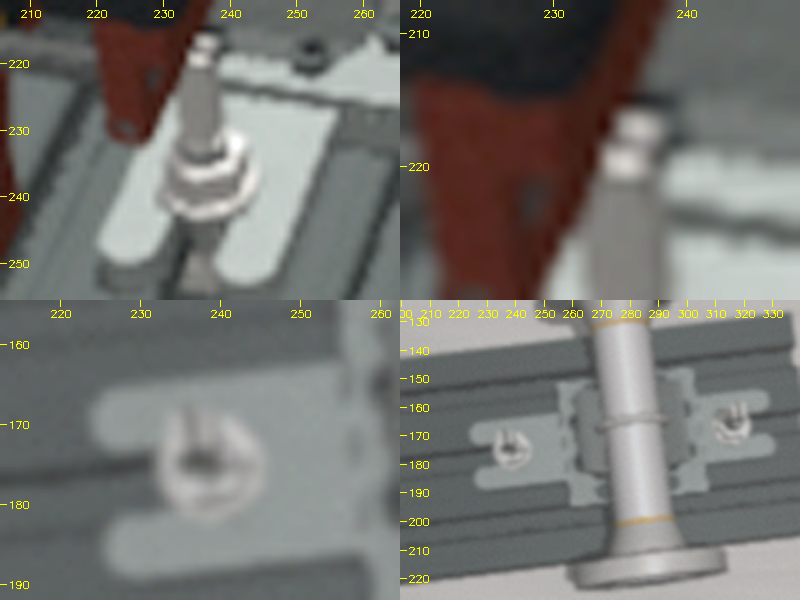

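Stud stands upright in the U, tongue turned in line across the slot. The force relaxed when it touched the floor, so I'll regrip it standing and press it home again before releasing.

Run:
```python
from h import *
psi=90+YB; s0=-78.9
env.reach([*slot(s0),250],Q(psi)); print(env.move_l([*slot(s0),163.3],rate=60,f_stop=6)); env.hold(.2); st()
set_gripper(0); env.hold(.2); s=st(); f0=s["force"]
def F():
    a=[]
    for _ in range(4): env.hold(.04); a.append(env.read_state()["force"])
    return np.mean(a,0)@[*U,0]
for _ in range(16):
    f=F(); print(round(s0,2),round(f,2),np.round(env.read_state()["tool_pos"],2))
    if f>8: break
    s0-=.25; env.move_l([*slot(s0),163.3],rate=10)
st(); set_gripper(20); env.hold(.2); st()
```

```text
False
27.83 [556.02  48.01 163.56] F [ 0.1 -0.4 -1.2] M [-0.07  0.12 -0.02] w 39.8 g 0.0
28.58 [555.87  47.98 163.25] F [ 0.1 -0.3 -0.6] M [-0.09  0.02 -0.03] w 11.9 g 30.0
-78.9 -0.27 [555.88  47.99 163.27]
-79.15 1.68 [555.89  47.85 163.28]
-79.4 3.66 [555.9   47.68 163.29]
-79.65 5.51 [555.94  47.57 163.3 ]
-79.9 6.35 [555.95  47.46 163.29]
-80.15 7.7 [555.96  47.33 163.31]
-80.4 7.95 [555.98  47.19 163.3 ]
-80.65 8.04 [556.01  46.93 163.3 ]
31.67 [556.01  46.93 163.3 ] F [-0.5  8.   0.2] M [ 1.63  0.2  -0.02] w 12.1 g 30.0
32.24 [556.12  46.12 163.3 ] F [-0.4 -1.   0.3] M [-0.05  0.03 -0.02] w 19.5 g 0.0
```

Run:
```python
from h import *
set_gripper(40); s=env.read_state()["tool_pos"]
env.move_l([*s[:2],260],rate=80); env.reach([*slot(150,-180),380],Q(97)); st()
C=np.array([*slot(-79),0])
print(proj("side",[C+[0,0,54],C+[0,0,120]]),proj("top",[C+[0,0,120]]))
montage("pics/m6.png",[("side",proj("side",[C+[0,0,70]])[0],60),("side",proj("side",[C+[0,0,115]])[0],30),("top",proj("top",[C+[0,0,80]])[0],50),("top",(270,176),140)])
```

```text
35.33 [348.86 252.05 379.63] F [-0.1  0.2 -0.3] M [-0.04  0.08  0.02] w 39.8 g 0.0
[[236.94926953 238.94072021]
 [234.49008311 217.6389628 ]] [[236.58435975 170.61968857]]
```

View pics/m6.png

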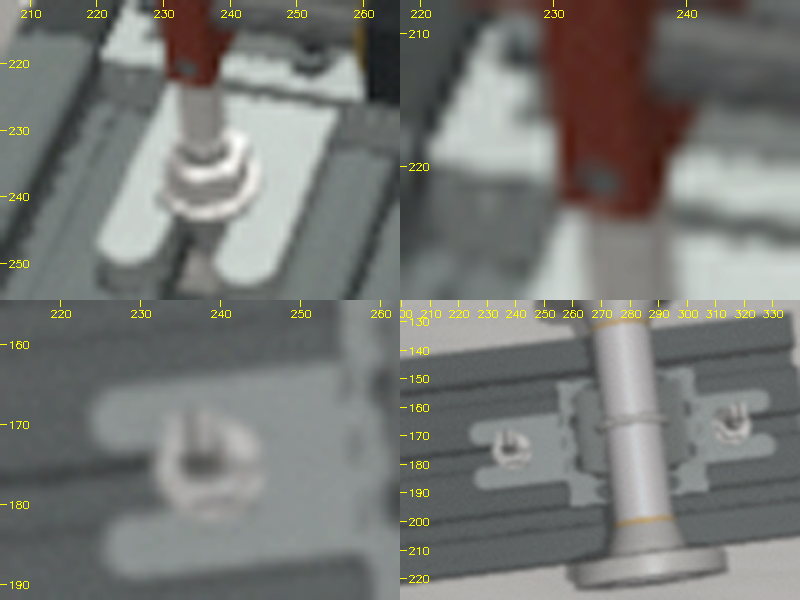

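The stud stands upright in the U at (238,174) in the top view. It has been turned a quarter turn, the saddle hasn't moved, and the gripper is clear.

```bash
python3 -c "
from h import *
print(workorder.sign_off())"
```

```text
the job is handed in; nothing more can be done
None
```

The job is handed in at about 35 s: the taller stud stands upright and free in the lug's U, pressed against the bottom with about 8 N and turned clockwise a quarter turn to lock, and the pictures show no sign that the saddle moved.

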